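# Stopper a vial in the lever press

### The arm

A 7-joint arm with a two-finger parallel gripper is mounted at the origin on the work surface. World frame = base frame: x ahead of the robot, y to its left, z up, the work surface at z = 0. Lengths are in m, angles in rad, forces in N, time in s.
With the tool pointing down it reaches from about 0.35 to 0.775 m from the base axis. Payload 3.1 kg.
Tool frame: the origin (TCP) lies between the finger pads, 19 mm behind the fingertips; this is the grasp point; z points along the fingers, y is the line along which they close (so a half turn about z gives the same grasp; the last joint's range is limited). The gripper opens to 85 mm and grips with 20 to 120 N. Pads are 22 mm wide; open, the fingers measure 114 mm over their backs; the gripper's body (76 mm by 85 mm) begins 54 mm behind the grasp point. The pads swing forward as they close: fully open they stand 13 mm farther back than shut.
Start: joints at [1.214, 0.311, 0.014, 1.512, -0.004, 1.319, -0.027], TCP at [0.17, -0.523, 0.25] pointing down, gripper open.
Joint ranges: [-2.7, 2.7], [-0.3, 1.91], [-1.27, 1.3], [0.12, 2.57], [-1.44, 4.58], [0.2, 2.03], [-3.05, 3.05]. Speed limits (rad/s): [2.79, 2.79, 3.14, 3.14, 3.14, 3.14, 3.14].

### API

Orientations are given as a rotation vector (axis times angle).
In Python, from station import telemetry, eyes, manip, spotter gives the robot as it stands.
- The arm moves only by the shell command python3 -m creep 'ROWS' [FORCE]. ROWS is a JSON object whose one key "moves" holds a list of rows, each a list of 3 entries, a list of its own where there are three numbers: the opening, from 0 (shut) to 1 (fully open), then the shift along the world's x, y, z in m, then the turn about the world's z in rad. In form: {"moves": [[fingers, [tx, ty, tz], twist], ...]}. A call has 1 to 20 rows; each row is the pose to reach, as a shift and turn from the pose commanded when the call began; what a row does not reach only later rows make up. A row lasts 1/10 s, in which the tool goes at most 50 mm and 8.59 degrees, less where a joint would pass 70% of its speed; a pose out of reach is approached as far as the arm can. A call with a gripper value outside its range is refused whole. The fingers move at their own pace and stop on an object; FORCE is the grip in N (left out, the last holds). Time passes only in rows, so rows that repeat a pose let the fingers close. It gives the time, the measured TCP pose, the force, the opening and the grip force at its end, in the units of the state.
- telemetry.state(): the state, without advancing time (a new reading comes with each control period).
- eyes.read_camera(name): name is "scene" or "top" or "wrist"; returns a dict with "image" (384x512x3 uint8, red, green, blue), "range_z" (384x512 float32, m along the optical axis (not along the pixel's ray), 0 where there is no reading), "fovy" (degrees; the focal length in pixels is half the picture's height over the tangent of half this angle, whatever the lens; pixels are square), "cx", "cy" (the principal point, pixels), "world_from_camera" (4x4, takes a point from camera to world coordinates); the wrist camera has in their place "T_tool_cam" (4x4, takes a point from camera to tool coordinates, whose origin is the TCP and whose axes are the flange's). Camera axes: x right, y down, z forward; pixel columns grow to the right and rows downward; lengths in m; the calibration is good to about 2 mm. The wrist camera is an equidistant fisheye: a pixel r from the principal point sees the ray r / f radians off the axis. A picture is of the moment at which its call begins: read the wrist's pose just before it.
- manip.sign_off(): hands the job in; it is judged then, once.
Trained networks look in the newest picture that a camera, given by its name, has taken for a name from the list of things; names that differ only in an ending like _2 or _b are one class to them, and where a whole thing is asked for, a point or a joint stands for the part that bears it (a point fixed in the world has none). Each returns a list of dicts, best first, with "score" (0 to 1); they miss things now and then, are a little off and sometimes report something else, mostly with a low value. They report only what shows in the picture. A call takes as long as a camera call.
- spotter.cut_out(name, camera): "mask" (384x512 bool, what is visible of it) and "rect" ([left, top, right, bottom] in pixels, round what is visible of it).
The state is a dict: "clock": time; "joints": joint angles; "qvel": joint speeds; "effort": joint torques, N m; "ee_pos": TCP position; "tcp_rot": TCP orientation; "wrist_force": force on the tool from outside, world axes, zero at the start; "torque": the same for the moment, N m; "opening": finger opening in m; "gripper_force": force on a finger pad.
Only numpy, scipy, OpenCV 4.12 (cv2) and the standard library are available. Lean on these libraries where they do the work, as an engineer would, in place of code of your own. Each camera call takes 0.05 s, during which the arm holds its last target. There are 200 camera calls.

### The job

Stand the amber vial with the raised grey stopper upright in the white nest of the stoppering press and let it go, while the safety catch still holds the lever. Then swing the red safety catch fully forward, and pull the press lever by its black grip all the way down to its stop so that the foot drives the stopper home. Trapped air pushes the stopper out again, so finish still holding the lever down; leave the other things on the bench and tray where they are.

Things in the scene. Friction and masses are not known exactly. Their poses are not given: they have to be found in the camera images.
- press: Hand-lever stoppering press, fixed, dark steel base 240 x 130 x 10 mm. Origin: on the bench under the nest's centre; x points from nest to lever pivot (the back), y left, z up. Blue cheeks behind the nest; the left one has a lug reaching forward to x = 50 mm, z up to 195 mm, y 39 to 45 mm. With the lever parked the space over the nest is open; above z = 30 mm nothing is nearer than x = 50 mm.
- press_nest (a point): Centre of the mouth of the nest, a white 66 mm square block: top 26 mm above the bench, vertical round bore 39 mm wide and 16 mm deep (floor 10 mm above the bench), mouth bevelled 2 mm
- press_hinge (a point): Point of the lever's pivot axis in the lever's mid-plane: 115 mm behind the nest centre, 77 mm above the bench. The axis runs along press y. The free end of the grip is 226 mm along the lever; a pinch near that end follows best.
- press_lever (a joint): Press lever, rad: 0 = parked upright on its rear stop, 1.57 = level, on its lower stop, pulled over to the front (press -x). Needs 10 to 12 N at the grip at the bottom; a counter-spring lifts it when let go. With the catch on it is blocked after a few hundredths.
- press_grip: The lever's round black grip, 26 mm thick, 72 mm long along the lever. Origin at its middle, z along the lever to its free end; 190 mm along the lever from the pivot and 22 mm behind (level: above) it. Lever parked: middle 267 mm above the bench; level: 99 mm above it, 75 mm in front of the nest centre. Pinched along press y from above, it can turn between the fingers while the tool points down.
- press_foot: Rounded white presser foot, 22 mm across, under the lever 115 mm from the pivot; origin at its pressing point. With the lever level it is over the nest centre, 77 mm above the bench.
- catch (a joint): Red safety catch, rad: 0 = on (props the lever), 1.3 = fully off, at its stop. It turns about an axis along press y; its thumb lever stands upright at 0 and swings forward (press -x) and down to 1.3 rad from upright at 1.3. Friction (1 to 2 N at the tip) keeps it where it is left.
- catch_tab (a point): Tip of the red thumb lever, 46 mm from the catch's axis, 92 mm left (press +y) of the lever's mid-plane. It ends in a tab 12 x 12 mm across and 26 mm long, its middle 5 mm below the tip. Over 40 mm free on each side along press y.
- catch_hinge (a point): Point of the catch's axis in the plane of its thumb lever: press frame x 74, y 92 mm, 174 mm above the bench
- vial: The vial to close: amber glass, white label, 36 mm across up to 45 mm height, neck 21 mm, lip 63 mm above its foot, about 80 g. Origin under its centre. In its mouth a dark grey stopper, flange 20 mm wide, 4 mm thick, raised 6 mm above the lip (top at 73 mm). It stands on a steel tray (floor 2 mm, walls 12 mm high) in a row of three 80 mm apart; the others have blue lids.
- stopper (a joint): How far the stopper is pressed in, m: 0 = raised, 0.006 = home, flange on the lip. Springy: takes about 6 N to start and 16 N at home, and comes up again when released.
- stopper_top (a point): Centre of the stopper's top
- capped_a: Bystander: finished vial with blue lid, same size as the vial, 68 mm high; origin under its centre
- capped_b: Bystander: another finished vial with blue lid
- lamp: Bystander: glass spirit lamp with brass collar, 76 mm across, 86 mm high; origin under its centre
- petri: Bystander: stack of three petri dishes, 94 mm across, 47 mm high; origin under its centre
- bottle: Bystander: clear sample bottle with a blue cap, 66 mm across, 130 mm high; origin under its centre
- screwcap: Bystander: black screw cap, 34 mm across, 16 mm high; origin under its centre
- forceps: Bystander: flat steel forceps, 150 mm long, 4 mm thick, lying; origin under its middle

How it is judged:
On the way, in this order (a step that is already met when the one before it is completed fails the run):
1. the vial stands upright on the floor of the nest, let go, with the catch still on and the lever parked (horizontal distance between vial and press_nest below 0.004 m and z of vial in the frame of press below 0.013 m and angle between vial's own z axis and vertical below 0.06 rad and contact force between the fingers and vial below 0.3 N and linear speed of vial below 0.02 m/s and value of joint catch below 0.3 rad and value of joint press_lever below 0.15 rad), for 0.2 s.
2. the safety catch is swung fully off, with the lever still up (horizontal distance between vial and press_nest below 0.004 m and z of vial in the frame of press below 0.013 m and angle between vial's own z axis and vertical below 0.06 rad and value of joint catch above 1 rad and value of joint press_lever below 0.3 rad), for 0.2 s.
3. the lever is pulled down and its foot presses the stopper home (horizontal distance between vial and press_nest below 0.004 m and z of vial in the frame of press below 0.013 m and angle between vial's own z axis and vertical below 0.06 rad and value of joint press_lever above 1.53 rad and value of joint stopper above 0.0045 m and contact force between the fingers and press_grip above 2 N), for 0.3 s.
At the end, for the whole second after the job is handed in: Vial upright on the nest floor (4 mm off-centre, 3.4 deg), untouched by the robot; catch above 1.0 rad; lever at rest within 0.04 rad of its lower stop, fingers pushing its grip with over 2 N; foot pressing the vial's stopper with over 8 N, stopper at least 4.5 of its 6 mm in (all of step 3 and value of joint catch above 1 rad and velocity of joint press_lever below 0.05 rad/s and contact force between press_foot and vial above 8 N and contact force between each of the arm, the fingers and vial below 0.3 N); the arm keeps its last pose, push and grip.
It fails at once if a blue-capped vial is pushed aside or knocked over (distance of any of capped_a, capped_b from where it was at the start of the episode above 0.025 m or angle between any of capped_a, capped_b's own z axis and vertical above 0.4 rad).
It fails at once if the lamp, the dishes or the bottle is pushed aside or knocked over (distance of any of lamp, petri, bottle from where it was at the start of the episode above 0.025 m or angle between any of lamp, petri, bottle's own z axis and vertical above 0.4 rad).
It fails at once if the screw cap or the forceps are pushed aside (distance of any of screwcap, forceps from where it was at the start of the episode above 0.025 m or angle between any of screwcap, forceps's own z axis and vertical above 0.4 rad).
It fails at once if the vial is knocked over (angle between vial's own z axis and vertical above 0.6 rad).
It also fails if it takes over 72 s, if anything falls off the work surface, if the arm or the gripper's body presses on something with over 40 N, if the wrist force passes 120 N, or if a joint passes its speed limit or range.

## Working session

There is one attempt and no reset: what is moved stays moved. The work goes in short steps, Python scripts to look and compute and a shell command to move; the robot and the scene stay as the last step left them, time stands still between calls to the robot, and variables do not carry over. Pictures are saved under pics/ and viewed, at most 10 in all, crops included, and the job is handed in when it is done.

```bash
mkdir -p pics; ls; cat > h.py <<'E'
import numpy as np, cv2
from station import telemetry, eyes, manip, spotter
from scipy.spatial.transform import Rotation as R
def cloud(d):
    f=192/np.tan(np.radians(d["fovy"])/2); v,u=np.mgrid[:384,:512]; z=d["range_z"]
    P=np.stack([(u-d["cx"])/f*z,(v-d["cy"])/f*z,z],-1); T=np.array(d["world_from_camera"])
    return P@T[:3,:3].T+T[:3,3]
def save(n,im): cv2.imwrite(f"pics/{n}.png",cv2.cvtColor(np.ascontiguousarray(im),cv2.COLOR_RGB2BGR))
E
python3 - <<'E'
from h import *
np.set_printoptions(precision=4,suppress=True)
ims=[]
s=telemetry.state(); print({k:np.round(v,3) for k,v in s.items()})
for c in ("scene","top"):
    d=eyes.read_camera(c); ims.append(d["image"]); W=cloud(d)
    for n in ("vial","capped_a","press","press_grip","press_lever","catch","catch_tab","press_nest","stopper","lamp","petri","bottle","screwcap","forceps","press_foot"):
        try:
            for r in spotter.cut_out(n,c)[:3]:
                m=r["mask"]&(d["range_z"]>0); P=W[m]
                print(c,n,round(r["score"],2),np.round(r["rect"]).astype(int),m.sum(), np.median(P,0),np.percentile(P,3,0),np.percentile(P,97,0)) if m.any() else print(c,n,"empty")
        except Exception as e: print(c,n,e)
    save(c,cv2.resize(d["image"],(768,576)))
    print(np.array(d["world_from_camera"])[:3,3])
E
```

```text
pics
{'clock': np.float64(0.0), 'joints': array([ 1.214,  0.312,  0.014,  1.513, -0.004,  1.319, -0.027]), 'qvel': array([-0.   ,  0.001, -0.001,  0.002,  0.   ,  0.001, -0.001]), 'effort': array([ -0.   , -37.992,   0.146, -23.059,   0.012,   0.014,  -0.   ]), 'ee_pos': array([ 0.17 , -0.522,  0.249]), 'tcp_rot': array([-3.1  , -0.492,  0.001]), 'wrist_force': array([-0.444, -0.724, -0.383]), 'torque': array([-0.029, -0.051,  0.011]), 'gripper_force': np.float64(0.0), 'opening': np.float64(0.085)}
scene vial 0.68 [330 325 345 350] 342 [0.5871 0.2932 0.0496] [0.5718 0.2773 0.0057] [0.596  0.3076 0.0766]
scene capped_a 0.81 [355 306 375 330] 345 [0.5088 0.3127 0.0485] [0.4915 0.2956 0.0068] [0.5174 0.3273 0.0724]
scene capped_a 0.56 [379 288 394 311] 314 [0.4348 0.3227 0.0485] [0.4183 0.3069 0.009 ] [0.4435 0.3368 0.0718]
scene press 0.89 [176 209 277 316] 5028 [0.6541 0.0007 0.0223] [ 0.4912 -0.0813  0.0061] [0.7145 0.0473 0.2861]
scene press 0.36 [196 211 224 271] 900 [ 0.6792 -0.0123  0.1936] [ 0.6467 -0.0266  0.0808] [ 0.6891 -0.0032  0.3035]
scene press_grip 0.7 [190 211 211 236]
[... 4014 characters left out ...]
 [338 227 370 257] 796 [ 0.3791 -0.3331  0.0469] [ 0.3394 -0.3768  0.015 ] [ 0.4186 -0.2922  0.0511]
top bottle 0.81 [360 160 389 184] 520 [ 0.584  -0.3845  0.0891] [ 0.5592 -0.4157  0.0151] [ 0.6161 -0.3658  0.1328]
top screwcap 0.56 [214 116 276 205] 3281 [ 0.6046 -0.0218  0.0122] [ 0.4871 -0.0848  0.0062] [0.7049 0.0409 0.2687]
top screwcap 0.41 [190 249 197 255] 53 [0.3492 0.1458 0.016 ] [0.3371 0.1359 0.0129] [0.3585 0.1572 0.0191]
top forceps 0.61 [310 248 319 280] 63 [ 0.2895 -0.2266  0.0032] [ 0.2724 -0.2365 -0.0009] [ 0.3611 -0.2032  0.0077]
top press_foot 0.31 [219 120 277 212] 3379 [ 0.605  -0.0215  0.0121] [ 0.4872 -0.0861  0.0052] [0.707  0.044  0.2805]
[ 0.4161 -0.0133  1.1931]
```

```bash
ls pics
```

```text
scene.png
top.png
```

View pics/scene.png

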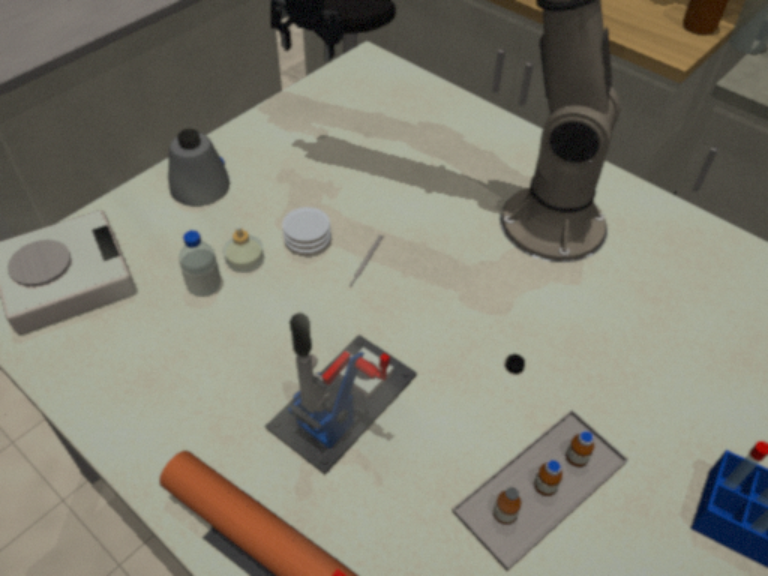

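View pics/top.png

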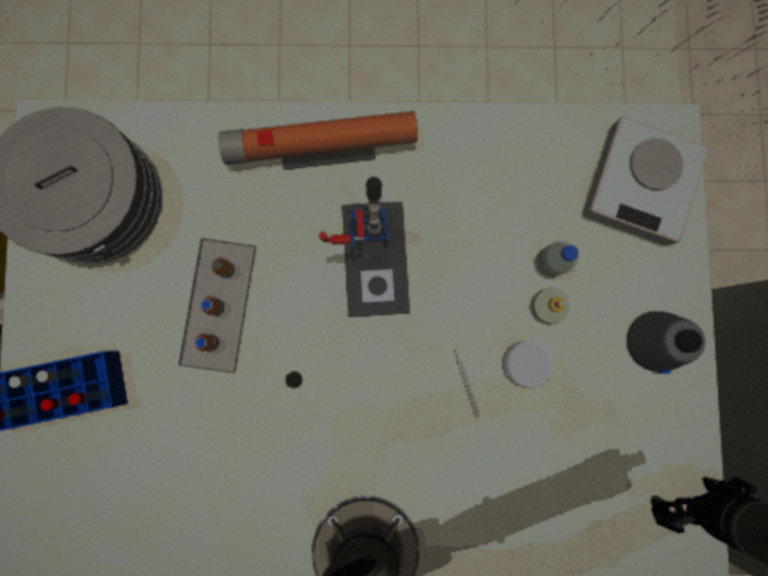

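The scene view shows the vial with the grey stopper at (508,505), the two blue-lidded vials at (549,477) and (581,449), and the press around (325,400) with its red catch at (370,365). In the top view the nest is at (377,286) and the vial at (223,267).

```bash
python3 - <<'E'
from h import *
np.set_printoptions(precision=4,suppress=True)
for c in ("scene","top"):
    d=eyes.read_camera(c); W=cloud(d); im=d["image"].astype(int)
    near=(abs(W[...,0]-.59)<.16)&(abs(W[...,1]+.02)<.11)&(d["range_z"]>0)
    br=im.mean(-1)
    dark=near&(br<95)&(W[...,2]<.02)&(W[...,2]>.003)
    P=W[dark][:,:2]; r=cv2.minAreaRect((P*1000).astype(np.float32)); print(c,"base",r)
    white=near&(br>125)&(abs(W[...,2]-.026)<.008)&(W[...,0]<.6)
    P=W[white]; r=cv2.minAreaRect((P[:,:2]*1000).astype(np.float32)); print(c,"nest",r,np.median(P[:,2]),len(P), P.mean(0))
    v=spotter.cut_out("vial",c)[0]["mask"]&(W[...,2]>.068)&(d["range_z"]>0); print("stoppertop",W[v].mean(0),v.sum())
    red=near&(im[...,0]>1.6*im[...,1]+15)&(W[...,2]>.1); print("red",red.sum())
    P=W[red]; t=P[P[:,2]>.2]; print("tab",t.mean(0),t.min(0),t.max(0)) if len(t) else 0
    print(P[P[:,1]>.055].mean(0) if (P[:,1]>.055).any() else 0, P[P[:,1]>.055][:,2].max())
    g=near&(W[...,2]>.25); print("grip",W[g].mean(0),W[g].min(0),W[g].max(0))
E
python3 -m creep '{"moves":[[1,[0.02,0.05,0.03],-0.14],[1,[0.06,0.1,0.05],-0.28]]}'
```

```text
scene base ((599.8727416992188, -22.568321228027344), (241.35601806640625, 128.34347534179688), 3.158777952194214)
scene nest ((539.0960083007812, -25.825969696044922), (67.39835357666016, 63.7147102355957), 5.152252197265625) 0.026592848690547788 192 [ 0.5414 -0.021   0.0265]
stoppertop [0.579  0.2906 0.0745] 65
red 287
tab [0.6083 0.0703 0.2229] [0.6016 0.0626 0.2072] [0.6131 0.0756 0.2305]
[0.6091 0.0679 0.2103] 0.23046669924956997
grip [ 0.6812 -0.0144  0.2845] [ 0.6659 -0.0302  0.2501] [ 0.6901 -0.0058  0.3062]
top base ((608.2894897460938, -4.0084075927734375), (261.00469970703125, 167.5679473876953), 2.98860764503479)
top nest ((538.5873413085938, -25.61603546142578), (60.39058303833008, 60.269168853759766), 2.9220869541168213) 0.025986168252065234 200 [ 0.5377 -0.0255  0.026 ]
stoppertop [0.5784 0.29   0.0749] 33
red 156
tab [0.6043 0.0688 0.2254] [0.6007 0.0635 0.2072] [0.6096 0.0732 0.2311]
[0.6053 0.0659 0.2089] 0.23106675090145257
grip [ 0.672  -0.0195  0.2914] [ 0.6634 -0.0315  0.2511] [ 0.6901 -0.0064  0.3069]
clock: 2.0
ee_pos: [0.212, -0.4455, 0.2907]
tcp_rot: [-3.141, -0.041, 0.002]
wrist_force: [1.1, -0.6, 0.9]
opening: 0.0854
gripper_force: 0.0
```

```bash
python3 -m creep '{"moves":[[1,[0.05,0.08,0],0],[1,[0.1,0.16,0],0],[1,[0.15,0.24,-0.01],0],[1,[0.19,0.31,-0.02],0],[1,[0.22,0.36,-0.03],0],[1,[0.24,0.39,-0.03],0],[1,[0.24,0.39,-0.03],0],[1,[0.24,0.39,-0.03],0],[1,[0.24,0.39,-0.03],0],[1,[0.24,0.39,-0.03],0],[1,[0.24,0.39,-0.03],0],[1,[0.24,0.39,-0.03],0]]}'
cat >> h.py <<'E'
def wrist():
    s=telemetry.state(); d=eyes.read_camera("wrist"); A=np.eye(4); A[:3,:3]=R.from_rotvec(s["tcp_rot"]).as_matrix(); A[:3,3]=s["ee_pos"]
    T=A@np.array(d["T_tool_cam"]); f=192/np.tan(np.radians(d["fovy"])/2)
    v,u=np.mgrid[:384,:512]; x=u-d["cx"]; y=v-d["cy"]; r=np.hypot(x,y)+1e-9; th=r/f
    D=np.stack([np.sin(th)*x/r,np.sin(th)*y/r,np.cos(th)],-1)
    z=d["range_z"]; P=D/np.maximum(D[...,2:],.05)*z[...,None]
    return d,D@T[:3,:3].T,T[:3,3],P@T[:3,:3].T+T[:3,3],s
def onplane(Dw,o,uv,z):
    D=Dw[int(round(uv[1])),int(round(uv[0]))]; return o+D*(z-o[2])/D[2]
E
python3 - <<'E'
from h import *
np.set_printoptions(precision=4,suppress=True)
d,D,o,W,s=wrist(); print(s["clock"],s["ee_pos"],s["tcp_rot"],o,d["fovy"],d["cx"],d["cy"]); print(np.array(d["T_tool_cam"]))
save("w1",d["image"]); np.savez("w1.npz",im=d["image"],D=D,o=o,W=W,z=d["range_z"])
E
```

```text
clock: 3.2
ee_pos: [0.4535, -0.0569, 0.2603]
tcp_rot: [3.14, 0.057, -0.001]
wrist_force: [0.6, -0.1, 0.2]
opening: 0.0854
gripper_force: 0.0
3.2 [ 0.4535 -0.0569  0.2603] [ 3.1398  0.0573 -0.0014] [ 0.5204 -0.0536  0.3841] 65.70646984690485 255.0993481064807 190.74840132766124
[[-0.0001 -0.9632 -0.2689  0.0669]
 [ 1.      0.0002 -0.0012 -0.0007]
 [ 0.0012 -0.2689  0.9632 -0.1239]
 [ 0.      0.      0.      1.    ]]
```

View pics/w1.png

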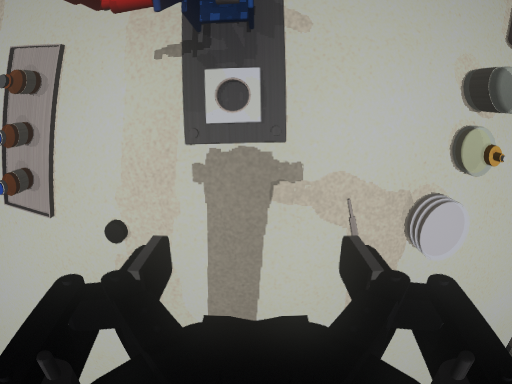

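The wrist view shows the white nest at (233,95) with its dark bore, the tray with three vials at left (x≈20), and the open fingers at (155,265) and (355,265).

```bash
cat > nest.py <<'E'
from h import *
np.set_printoptions(precision=4,suppress=True)
d,D,o,W,s=wrist(); print(s["clock"],s["ee_pos"],s["tcp_rot"],abs(s["qvel"]).max())
im=d["image"].astype(int); br=im.mean(-1)
# rays on z=.026
Q=o+D*((.026-o[2])/D[...,2])[...,None]
near=np.hypot(Q[...,0]-.5387,Q[...,1]+.0257)<.05
wh=(near&(br>190)).astype(np.uint8)
n,l,st,c=cv2.connectedComponentsWithStats(wh); k=1+st[1:,4].argmax()
cs,h=cv2.findContours((l==k).astype(np.uint8),cv2.RETR_CCOMP,cv2.CHAIN_APPROX_NONE)
ou=max(cs,key=len); p=Q[ou[:,0,1],ou[:,0,0]][:,:2]*1000
print("square",cv2.minAreaRect(p.astype(np.float32)))
ho=sorted([c for c in cs if c is not ou],key=len)[-1]; p=Q[ho[:,0,1],ho[:,0,0]][:,:2]*1000
print("bore",cv2.fitEllipse(p.astype(np.float32)))
print("depth nest",np.median(W[l==k],0))
E
python3 nest.py
python3 -m creep '{"moves":[[1,[0,0.05,0],0],[1,[0,0.1,0],0],[1,[0.01,0.15,0],0],[1,[0.02,0.2,0],0],[1,[0.03,0.25,0],0],[1,[0.04,0.29,0],0],[1,[0.05,0.32,0],0],[1,[0.05,0.32,0],0],[1,[0.05,0.32,0],0],[1,[0.05,0.32,0],0],[1,[0.05,0.32,0],0],[1,[0.05,0.32,0],0]]}'
cat > vial.py <<'E'
from h import *
np.set_printoptions(precision=4,suppress=True)
d,D,o,W,s=wrist(); print(s["clock"],s["ee_pos"],s["tcp_rot"],abs(s["qvel"]).max())
for n in ("vial","stopper"):
  for r in spotter.cut_out(n,"wrist")[:2]:
    m=r["mask"]&(d["range_z"]>0); P=W[m]; print(n,r["score"],np.round(r["rect"]),m.sum(),P.mean(0))
    t=P[:,2]>P[:,2].max()-.004; print("top",P[t].mean(0),t.sum(),P[:,2].max())
save("w2",d["image"]); np.savez("w2.npz",im=d["image"],D=D,o=o,W=W,z=d["range_z"])
E
python3 vial.py
```

```text
3.25 [ 0.4533 -0.0575  0.2603] [ 3.1398  0.0546 -0.0011] 0.011785187984313572
clock: 4.5
ee_pos: [0.5043, 0.263, 0.2606]
tcp_rot: [3.14, 0.056, 0.001]
wrist_force: [0.9, -0.3, 0.4]
opening: 0.0853
gripper_force: 0.0
4.5 [0.5043 0.263  0.2606] [3.1401 0.0559 0.001 ] 0.009026924269561112
vial 0.88 [217.  87. 249. 121.] 745 [0.5757 0.2909 0.0596]
top [0.5758 0.2925 0.0749] 251 0.07700637796094095
stopper 0.66 [220.  95. 238. 115.] 248 [0.5756 0.2926 0.0749]
top [0.5756 0.2926 0.075 ] 246 0.07700637796094095Traceback (most recent call last):
  File "nest.py", line 9, in <module>
    n,l,st,c=cv2.connectedComponentsWithStats(wh); k=1+st[1:,4].argmax()
                                                       ~~~~~~~~~~~~~~~^^
ValueError: attempt to get argmax of an empty sequence
```

View pics/w2.png

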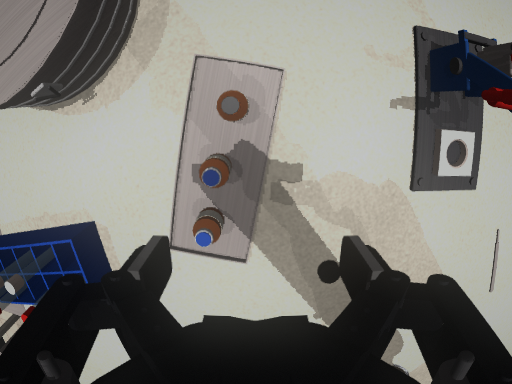

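The stoppered vial is at (232,105), standing at the tray's far end, with the capped ones at (211,176) and (204,237). The nest is also visible at (457,153).

```bash
python3 - <<'E'
from h import *
np.set_printoptions(precision=4,suppress=True)
for f in ("w1","w2"):
    z=np.load(f+".npz"); im=z["im"].astype(int); D,o,W=z["D"],z["o"],z["W"]; br=im.mean(-1)
    Q=o+D*((.026-o[2])/np.minimum(D[...,2],-.05))[...,None]
    near=np.hypot(Q[...,0]-.5387,Q[...,1]+.0257)<.052
    print(f,near.sum(),np.percentile(br[near],[5,50,95]) if near.any() else 0)
    wh=(near&(br>150)).astype(np.uint8)
    n,l,st,c=cv2.connectedComponentsWithStats(wh); k=1+st[1:,4].argmax()
    cs,h=cv2.findContours((l==k).astype(np.uint8),cv2.RETR_CCOMP,cv2.CHAIN_APPROX_NONE)
    ou=max(cs,key=len); p=Q[ou[:,0,1],ou[:,0,0]][:,:2]*1000
    print("square",cv2.minAreaRect(p.astype(np.float32)),len(ou))
    ho=sorted([c for c in cs if c is not ou],key=len)[-1]; p=Q[ho[:,0,1],ho[:,0,0]][:,:2]*1000
    print("bore",cv2.fitEllipse(p.astype(np.float32)),"depth",np.median(W[l==k],0))
    if f=="w2":
        Q=o+D*((.075-o[2])/np.minimum(D[...,2],-.05))[...,None]
        near=np.hypot(Q[...,0]-.5756,Q[...,1]-.2925)<.03
        g=near&(im[...,0]-im[...,2]<30)&(np.hypot(Q[...,0]-.5756,Q[...,1]-.2925)<.0125); print("stop",Q[g].mean(0),g.sum(),cv2.minEnclosingCircle((Q[g][:,:2]*1000).astype(np.float32)))
        a=W[(W[...,2]>.068)&(W[...,2]<.076)&(abs(W[...,0]-.5)<.2)&(abs(W[...,1]-.3)<.06)]
        for c in ((.5756,.2925),(.50,.304),(.42,.313)):
            b=a[np.hypot(a[:,0]-c[0],a[:,1]-c[1])<.025]; print(b.mean(0),len(b))
E
```

```text
w1 5807 [ 57.6667  73.6667 178.6667]
square ((537.4115600585938, -25.691020965576172), (65.6159439086914, 65.09947204589844), 3.2433717250823975) 212
bore ((537.904541015625, -25.580331802368164), (43.044857025146484, 43.68370056152344), 13.321759223937988) depth [ 0.5367 -0.0265  0.026 ]
w2 2930 [ 57.      71.5    186.6667]
square ((537.737548828125, -25.212390899658203), (64.79830932617188, 65.50643920898438), 3.304198980331421) 151
bore ((538.2832641601562, -24.386648178100586), (40.88623046875, 43.618988037109375), 45.71957015991211) depth [ 0.5369 -0.0217  0.0256]
stop [0.5756 0.2927 0.075 ] 264 ((575.5852661132812, 292.690673828125), 9.774064064025879)
[0.5756 0.2925 0.0748] 239
[0.4976 0.3121 0.0701] 277
[0.4236 0.322  0.0701] 206
```

```bash
python3 -m creep '{"moves":[[1,[0.04,0.017,0],0],[1,[0.071,0.03,0],0],[1,[0.071,0.03,-0.05],0],[1,[0.071,0.03,-0.1],0],[1,[0.071,0.03,-0.13],0],[1,[0.071,0.03,-0.13],0],[1,[0.071,0.03,-0.13],0]]}' 30
python3 -c "
from h import *
d,D,o,W,s=wrist(); print(s['ee_pos'],s['tcp_rot'],s['joints'])
m=(abs(W[...,2]-.075)<.003)&(np.hypot(W[...,0]-.5756,W[...,1]-.2926)<.02); print(W[m].mean(0),m.sum())"
```

```text
clock: 5.35
ee_pos: [0.5752, 0.2948, 0.131]
tcp_rot: [-3.141, -0.06, -0.0]
wrist_force: [0.6, -0.4, 0.8]
opening: 0.0853
gripper_force: 0.0
[0.57520605 0.29480309 0.13095933] [-3.14066045e+00 -5.98095054e-02 -1.78423642e-04] [-0.14545804  0.65974773 -0.58080824  1.3750196   0.36684227  1.21405375
 -2.28986272]
[0.57641979 0.29218402 0.07486772] 677
```

```bash
python3 -m creep '{"moves":[[1,[0.001,-0.0025,-0.03],0],[1,[0.001,-0.0025,-0.06],0],[1,[0.001,-0.0025,-0.085],0],[1,[0.001,-0.0025,-0.092],0],[1,[0.001,-0.0025,-0.092],0],[1,[0.001,-0.0025,-0.092],0],[0.3,[0.001,-0.0025,-0.092],0],[0.2,[0.001,-0.0025,-0.092],0],[0.2,[0.001,-0.0025,-0.092],0],[0.2,[0.001,-0.0025,-0.092],0],[0.2,[0.001,-0.0025,-0.092],0],[0.2,[0.001,-0.0025,-0.092],0]]}' 30
```

```text
clock: 6.6
ee_pos: [0.5764, 0.2924, 0.0391]
tcp_rot: [-3.141, -0.06, -0.002]
wrist_force: [-0.1, -0.5, 4.4]
opening: 0.0348
gripper_force: 30.1
```

```bash
python3 -m creep '{"moves":[[0.2,[0,0,0.02],0],[0.2,[0,0,0.06],0],[0.2,[0,0,0.1],0],[0.2,[0,0,0.12],0],[0.2,[0,-0.04,0.12],-0.14],[0.2,[0,-0.08,0.12],-0.28],[0.2,[-0.01,-0.12,0.12],-0.42],[0.2,[-0.01,-0.16,0.12],-0.56],[0.2,[-0.02,-0.2,0.12],-0.7],[0.2,[-0.03,-0.24,0.12],-0.84],[0.2,[-0.04,-0.28,0.12],-0.98],[0.2,[-0.04,-0.318,0.12],-1.12],[0.2,[-0.04,-0.318,0.12],-1.26],[0.2,[-0.04,-0.318,0.12],-1.4],[0.2,[-0.04,-0.318,0.12],-1.57],[0.2,[-0.04,-0.318,0.12],-1.57],[0.2,[-0.04,-0.318,0.12],-1.57]]}'
python3 - <<'E'
from h import *
np.set_printoptions(precision=4,suppress=True)
d,D,o,W,s=wrist(); print(s["clock"],s["ee_pos"],s["tcp_rot"],abs(s["qvel"]).max(),s["joints"])
save("w3",d["image"])
e=s["ee_pos"]; m=(d["range_z"]>0)&(np.hypot(W[...,0]-e[0],W[...,1]-e[1])<.02)&(W[...,2]>e[2]+.015)&(W[...,2]<e[2]+.05); P=W[m]; print(len(P),P[:,2].max())
t=P[P[:,2]>P[:,2].max()-.006]; print("stopper top",t.mean(0),len(t),cv2.minEnclosingCircle((t[:,:2]*1000).astype(np.float32)))
for c in ("scene","top"):
    q=eyes.read_camera(c); W=cloud(q); m=(q["range_z"]>0)&(np.hypot(W[...,0]-e[0],W[...,1]-e[1])<.03)&(W[...,2]<e[2]); 
    print(c,m.sum(), W[m].min(0) if m.any() else 0)
E
```

```text
clock: 8.3
ee_pos: [0.5357, -0.0263, 0.1581]
tcp_rot: [2.262, -2.177, 0.003]
wrist_force: [0.7, 0.3, -0.7]
opening: 0.0351
gripper_force: 30.2
8.3 [ 0.5357 -0.0263  0.1581] [ 2.2618 -2.177   0.0025] 0.16963576071404435 [-0.0919  0.3527  0.1388  1.6926 -0.0504  1.1004 -3.042 ]
3787 0.1975658196628367
stopper top [ 0.5347 -0.028   0.194 ] 1762 ((539.989013671875, -28.167184829711914), 15.388574600219727)
scene 256 [ 0.5071 -0.05    0.0075]
top 0 0
```

View pics/w3.png

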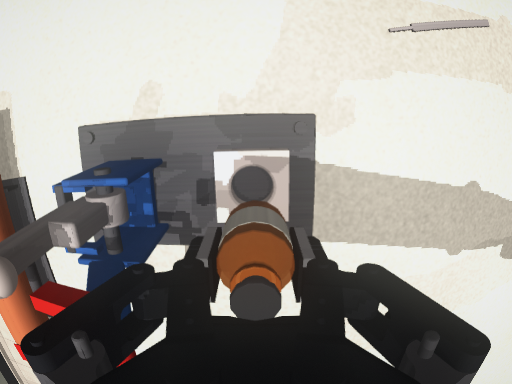

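The wrist view shows the vial upright between the fingers, with the stopper top at (255,290) and the nest bore behind it at (252,183). Joint 7 is close to its limit, so I'll turn back a little and re-measure.

```bash
python3 -m creep '{"moves":[[0.2,[0.002,0,0],0.14],[0.2,[0.002,0,0],0.28],[0.2,[0.002,0,0],0.3],[0.2,[0.002,0,0],0.3],[0.2,[0.002,0,0],0.3],[0.2,[0.002,0,0],0.3]]}'
cat > held.py <<'E'
from h import *
np.set_printoptions(precision=4,suppress=True)
d,D,o,W,s=wrist(); print(s["clock"],s["ee_pos"],s["tcp_rot"],abs(s["qvel"]).max(),s["joints"][6])
e=s["ee_pos"]; im=d["image"].astype(int); br=im.mean(-1)
m=(d["range_z"]>0)&(np.hypot(W[...,0]-e[0],W[...,1]-e[1])<.016)&(abs(W[...,2]-e[2]-.036)<.004)&(br<80)
n,l,st,c=cv2.connectedComponentsWithStats(cv2.morphologyEx(m.astype(np.uint8),cv2.MORPH_OPEN,np.ones((5,5)))); k=1+st[1:,4].argmax(); P=W[l==k]
t=P[abs(P[:,2]-np.median(P[:,2]))<.0025]; r=cv2.minEnclosingCircle((t[:,:2]*1000).astype(np.float32)); print("stopper",t.mean(0),r,"rel",np.array(r[0])/1000-e[:2],len(t),"px",c[k])
Q=o+D*((.026-o[2])/np.minimum(D[...,2],-.05))[...,None]
near=np.hypot(Q[...,0]-.538,Q[...,1]+.0255)<.055
g=near&(br>140)&(abs(W[...,2]-.026)<.005)
print("nest pts",g.sum(),W[g].min(0),W[g].max(0),cv2.minAreaRect((Q[g][:,:2]*1000).astype(np.float32)))
E
python3 held.py
```

```text
clock: 9.05
ee_pos: [0.5379, -0.0259, 0.1583]
tcp_rot: [-2.563, 1.816, 0.0]
wrist_force: [-0.0, 0.0, -0.0]
opening: 0.0352
gripper_force: 30.1
9.05 [ 0.5379 -0.0259  0.1583] [-2.5631  1.8164  0.0004] 0.009700066365365414 -2.7618755723571384
stopper [ 0.5374 -0.0275  0.1942] ((537.0938720703125, -26.006587982177734), 10.204707145690918) rel [-0.0008 -0.0001] 1724 px [255.2327 299.393 ]
nest pts 2873 [ 0.5041 -0.0601  0.0212] [0.572  0.0091 0.0288] ((537.5579223632812, -25.775928497314453), (65.73413848876953, 66.40910339355469), 2.8040995597839355)
```

```bash
python3 -m creep '{"moves":[[0.2,[0.0004,0.0003,-0.03],0],[0.2,[0.0004,0.0003,-0.06],0],[0.2,[0.0004,0.0003,-0.075],0],[0.2,[0.0004,0.0003,-0.083],0],[0.2,[0.0004,0.0003,-0.086],0],[0.2,[0.0004,0.0003,-0.09],0],[0.2,[0.0004,0.0003,-0.094],0],[0.2,[0.0004,0.0003,-0.098],0],[0.2,[0.0004,0.0003,-0.1],0],[0.2,[0.0004,0.0003,-0.1],0]]}'
```

```text
clock: 10.1
ee_pos: [0.5382, -0.0255, 0.0582]
tcp_rot: [2.564, -1.815, -0.0]
wrist_force: [-0.9, 0.2, -0.6]
opening: 0.0351
gripper_force: 30.2
```

No contact force, and the foot is 5 mm below the nest top. Continuing down, then releasing.

```bash
python3 -m creep '{"moves":[[0.2,[0,0,-0.004],0],[0.2,[0,0,-0.008],0],[0.2,[0,0,-0.01],0],[0.2,[0,0,-0.0105],0],[0.2,[0,0,-0.0105],0]]}'
```

```text
clock: 10.6
ee_pos: [0.5383, -0.0255, 0.0477]
tcp_rot: [2.564, -1.815, -0.0]
wrist_force: [0.5, 1.0, -1.6]
opening: 0.0348
gripper_force: 30.2
```

```bash
python3 -m creep '{"moves":[[0.45,[0,0,0],0],[0.5,[0,0,0],0],[0.55,[0,0,0],0],[0.55,[0,0,0],0],[0.55,[0,0,0],0],[0.55,[0,0,0.02],0],[0.55,[0,0,0.05],0],[0.55,[0,0,0.09],0],[0.55,[0,0,0.13],0],[0.55,[0,0,0.15],0],[0.55,[0,0,0.15],0]]}' ; sed -i 's/e\[2\]-.036)<.004/.083)<.006/; s/<.016)/<.02)/' held.py; sed -i '$a save("w4",d["image"])' held.py; python3 held.py
```

```text
clock: 11.7
ee_pos: [0.541, -0.0256, 0.202]
tcp_rot: [-2.56, 1.812, -0.011]
wrist_force: [0.7, -0.0, 0.8]
opening: 0.0468
gripper_force: 0.0
11.7 [ 0.541  -0.0256  0.202 ] [-2.5602  1.812  -0.0112] 0.07582200485173785 -2.7637310626443385Traceback (most recent call last):
  File "held.py", line 6, in <module>
    n,l,st,c=cv2.connectedComponentsWithStats(cv2.morphologyEx(m.astype(np.uint8),cv2.MORPH_OPEN,np.ones((5,5)))); k=1+st[1:,4].argmax(); P=W[l==k]
                                                                                                                       ~~~~~~~~~~~~~~~^^
ValueError: attempt to get argmax of an empty sequence
```

```bash
python3 - <<'E'
from h import *
np.set_printoptions(precision=4,suppress=True)
d,D,o,W,s=wrist(); print(s["clock"],s["ee_pos"],s["tcp_rot"],abs(s["qvel"]).max())
save("w4",d["image"])
m=(np.hypot(W[...,0]-.538,W[...,1]+.0257)<.03)&(W[...,2]>.05)&(W[...,2]<.13)
P=W[m]; print(len(P), P[:,2].max() if len(P) else 0)
t=P[abs(P[:,2]-.083)<.003]; print(len(t), t.mean(0) if len(t) else 0)
E
```

```text
11.75 [ 0.5394 -0.0255  0.1995] [-2.5625  1.8135 -0.005 ] 0.06124958106339437
1128 0.08504558592392233
398 [ 0.5372 -0.0261  0.083 ]
```

View pics/w4.png

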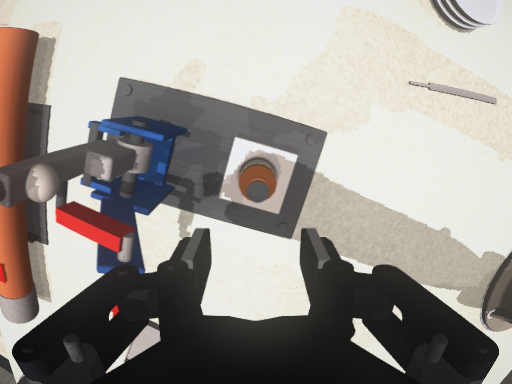

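The vial stands in the nest at (258,180), its stopper top at z 0.083 as expected. Next, the catch.

```bash
python3 -m creep '{"moves":[[0.3,[0,0,0.05],0.14],[0.1,[0,0,0.1],0.28],[0,[0,0,0.14],0.42],[0,[0,0.04,0.15],0.56],[0,[0,0.08,0.15],0.7],[0,[0,0.097,0.15],0.84],[0,[0.03,0.097,0.15],0.98],[0,[0.06,0.097,0.15],1.12],[0,[0.093,0.097,0.15],1.26],[0,[0.093,0.097,0.15],1.29],[0,[0.093,0.097,0.15],1.29],[0,[0.093,0.097,0.15],1.29],[0,[0.093,0.097,0.15],1.29]]}'
python3 - <<'E'
from h import *
np.set_printoptions(precision=4,suppress=True)
d,D,o,W,s=wrist(); print(s["clock"],s["ee_pos"],s["tcp_rot"],s["joints"][6])
im=d["image"].astype(int)
red=(im[...,0]>1.6*im[...,1]+15)&(im[...,0]>1.6*im[...,2])&(W[...,2]>.15)&(np.hypot(W[...,0]-.61,W[...,1]-.07)<.05)&(d["range_z"]>0)
P=W[red]; print(len(P))
t=P[P[:,2]>.215]; print(len(t),t.mean(0),t.min(0),t.max(0)) if len(t) else 0
E
```

```text
clock: 13.1
ee_pos: [0.6305, 0.0717, 0.3484]
tcp_rot: [-3.14, -0.091, -0.0]
wrist_force: [-0.8, 0.1, -0.3]
opening: -0.0
gripper_force: 0.0
13.1 [0.6305 0.0717 0.3484] [-3.1402 -0.091  -0.0003] -1.6955028672859054
858
197 [0.6064 0.0704 0.2261] [0.5989 0.065  0.2156] [0.611  0.0759 0.2297]
```

```bash
python3 -m creep '{"moves":[[0,[0,0,-0.04],0],[0,[0,0,-0.08],0],[0,[0,0,-0.113],0],[0,[0,0,-0.113],0],[0,[0,0,-0.113],0],[0,[-0.01,0,-0.113],0],[0,[-0.02,-0.001,-0.113],0],[0,[-0.032,-0.002,-0.117],0],[0,[-0.042,-0.002,-0.124],0],[0,[-0.048,-0.003,-0.131],0],[0,[-0.052,-0.003,-0.138],0],[0,[-0.053,-0.003,-0.14],0],[0,[-0.053,-0.003,-0.14],0],[0,[-0.053,-0.003,-0.14],0]]}'
python3 - <<'E'
from h import *
np.set_printoptions(precision=4,suppress=True)
print(telemetry.state()["wrist_force"])
for c in ("scene",):
    d=eyes.read_camera(c); W=cloud(d); im=d["image"].astype(int)
    red=(im[...,0]>1.6*im[...,1]+15)&(W[...,2]>.15)&(np.hypot(W[...,0]-.59,W[...,1]-.07)<.06)
    P=W[red]; print(len(P),P.min(0),P.max(0))
    save("s2",cv2.resize(d["image"][180:320,140:340],(800,560)))
E
```

```text
clock: 14.55
ee_pos: [0.5789, 0.0687, 0.2092]
tcp_rot: [-3.14, -0.091, -0.002]
wrist_force: [-2.7, 0.3, 5.8]
opening: -0.0
gripper_force: 2.4
[-2.7422  0.2986  5.8413]
148 [0.5851 0.0209 0.1748] [0.6198 0.0732 0.1866]
```

View pics/s2.png

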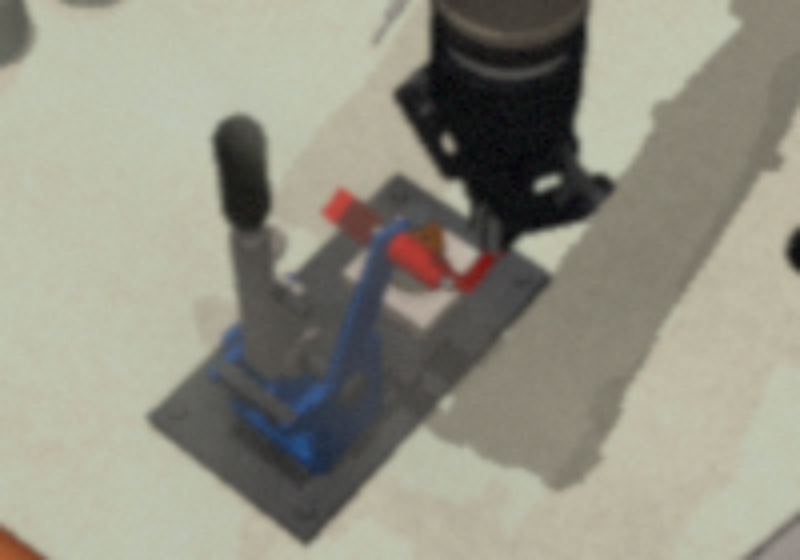

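The catch lies forward and down: red tab at (480,270), pressing on its stop with about 6 N. The lever is still upright, black grip at (243,170). Now to the lever.

```bash
python3 -m creep '{"moves":[[0,[0,0,0.04],0],[0,[0,0,0.08],0],[0.2,[0,0,0.12],0],[0.4,[0,0,0.161],0],[0.65,[0.03,-0.03,0.161],0],[0.65,[0.06,-0.06,0.161],0],[0.65,[0.096,-0.087,0.161],0],[0.65,[0.096,-0.087,0.161],0],[0.65,[0.096,-0.087,0.161],0],[0.65,[0.096,-0.087,0.161],0],[0.65,[0.096,-0.087,0.161],0]]}'
cat > grip.py <<'E'
from h import *
np.set_printoptions(precision=4,suppress=True)
d,D,o,W,s=wrist(); print(s["clock"],s["ee_pos"],s["tcp_rot"],abs(s["qvel"]).max())
m=(d["range_z"]>0)&(np.hypot(W[...,0]-.676,W[...,1]+.018)<.035)&(W[...,2]>.25)&(W[...,2]<.315); P=W[m]
print(len(P),P.min(0),P.max(0)); t=P[P[:,2]>P[:,2].max()-.01]; print("top",t.mean(0),cv2.minEnclosingCircle((t[:,:2]*1000).astype(np.float32)),len(t))
p=np.percentile(P,[1,99],axis=0); print(p)
E
python3 grip.py
```

```text
clock: 15.7
ee_pos: [0.6738, -0.0171, 0.3704]
tcp_rot: [-3.139, -0.095, -0.003]
wrist_force: [0.6, -0.4, 0.9]
opening: 0.0554
gripper_force: 0.0
15.7 [ 0.6738 -0.0171  0.3704] [-3.1395 -0.0946 -0.0029] 0.01141607164048765
1432 [ 0.6623 -0.0315  0.2502] [ 0.6881 -0.0052  0.3048]
top [ 0.6769 -0.0182  0.3012] ((674.784423828125, -18.208454132080078), 13.359729766845703) 1040
[[ 0.6648 -0.0305  0.2517]
 [ 0.6876 -0.006   0.304 ]]
```

```bash
python3 -m creep '{"moves":[[0.65,[0.001,-0.001,-0.03],0],[0.65,[0.001,-0.001,-0.06],0],[0.65,[0.001,-0.001,-0.08],0],[0.65,[0.001,-0.001,-0.082],0],[0.65,[0.001,-0.001,-0.082],0],[0.3,[0.001,-0.001,-0.082],0],[0.1,[0.001,-0.001,-0.082],0],[0.1,[0.001,-0.001,-0.082],0],[0.1,[0.001,-0.001,-0.082],0],[0.1,[0.001,-0.001,-0.082],0]]}' 50
python3 - <<'E'
import numpy as np
c,sn=np.cos(.055),np.sin(.055)
s=288-77
p=lambda t:(115-s*np.sin(t)+22*np.cos(t),77+s*np.cos(t)+22*np.sin(t))
x0,z0=p(0)
for t in np.r_[np.arange(.1,1.55,.1),1.57,1.6]:
    x,z=p(t); print(round(t,2),[round(float(v),4) for v in ((x-x0)*c/1000,(x-x0)*sn/1000,(z-z0)/1000)])
E
```

```text
clock: 16.75
ee_pos: [0.6763, -0.019, 0.2892]
tcp_rot: [-3.14, -0.092, -0.007]
wrist_force: [0.9, 0.8, 6.3]
opening: 0.025
gripper_force: 49.1
0.1 [-0.0211, -0.0012, 0.0011]
0.2 [-0.0423, -0.0023, 0.0002]
0.3 [-0.0632, -0.0035, -0.0029]
0.4 [-0.0838, -0.0046, -0.0081]
0.5 [-0.1037, -0.0057, -0.0153]
0.6 [-0.1228, -0.0068, -0.0244]
0.7 [-0.1409, -0.0078, -0.0354]
0.8 [-0.1578, -0.0087, -0.0482]
0.9 [-0.1733, -0.0095, -0.0626]
1.0 [-0.1874, -0.0103, -0.0785]
1.1 [-0.1998, -0.011, -0.0957]
1.2 [-0.2104, -0.0116, -0.114]
1.3 [-0.2191, -0.0121, -0.1334]
1.4 [-0.2258, -0.0124, -0.1535]
1.5 [-0.2306, -0.0127, -0.1741]
1.57 [-0.2326, -0.0128, -0.1888]
1.6 [-0.2332, -0.0128, -0.1952]
```

```bash
python3 -m creep '{"moves":[[0.1,[-0.01,-0.0005,0.001],0],[0.1,[-0.021,-0.001,0.001],0],[0.1,[-0.032,-0.002,0.001],0],[0.1,[-0.042,-0.002,0],0],[0.1,[-0.053,-0.003,-0.001],0],[0.1,[-0.063,-0.0035,-0.003],0],[0.1,[-0.074,-0.004,-0.005],0],[0.1,[-0.084,-0.005,-0.008],0],[0.1,[-0.104,-0.006,-0.015],0],[0.1,[-0.123,-0.007,-0.024],0],[0.1,[-0.123,-0.007,-0.024],0]]}'
```

```text
clock: 17.85
ee_pos: [0.5514, -0.0261, 0.2638]
tcp_rot: [-3.14, -0.092, -0.002]
wrist_force: [-0.4, 2.1, 4.8]
opening: 0.0248
gripper_force: 51.7
```

```bash
python3 -m creep '{"moves":[[0.1,[-0.018,-0.001,-0.011],0],[0.1,[-0.035,-0.002,-0.024],0],[0.1,[-0.0505,-0.003,-0.038],0],[0.1,[-0.0645,-0.0035,-0.054],0],[0.1,[-0.077,-0.004,-0.071],0],[0.1,[-0.0875,-0.005,-0.0895],0],[0.1,[-0.096,-0.005,-0.109],0],[0.1,[-0.1,-0.005,-0.119],0],[0.1,[-0.103,-0.0055,-0.129],0],[0.1,[-0.1055,-0.006,-0.139],0],[0.1,[-0.108,-0.006,-0.15],0],[0.1,[-0.109,-0.006,-0.157],0],[0.1,[-0.11,-0.006,-0.1645],0],[0.1,[-0.11,-0.006,-0.1645],0],[0.1,[-0.11,-0.006,-0.1645],0]]}'
```

```text
clock: 19.35
ee_pos: [0.4425, -0.0322, 0.0987]
tcp_rot: [-3.14, -0.092, 0.001]
wrist_force: [-4.4, 1.6, 8.6]
opening: 0.0247
gripper_force: 50.8
```

```bash
python3 -m creep '{"moves":[[0.1,[0,0,-0.001],0],[0.1,[0,0,-0.002],0],[0.1,[0,0,-0.002],0],[0.1,[0,0,-0.002],0]]}'; python3 -m creep '{"moves":[[0.1,[0,0,-0.001],0],[0.1,[0,0,-0.002],0],[0.1,[0,0,-0.002],0],[0.1,[0,0,-0.002],0]]}'
python3 -m creep '{"moves":[[0.1,[0,0,-0.001],0],[0.1,[0,0,-0.002],0],[0.1,[0,0,-0.002],0],[0.1,[0,0,-0.002],0]]}'
```

```text
clock: 19.75
ee_pos: [0.4423, -0.0322, 0.097]
tcp_rot: [-3.14, -0.092, 0.001]
wrist_force: [-5.2, 1.3, 9.7]
opening: 0.0246
gripper_force: 50.8
clock: 20.15
ee_pos: [0.4421, -0.0322, 0.0951]
tcp_rot: [-3.14, -0.092, 0.002]
wrist_force: [-5.1, 2.1, 12.0]
opening: 0.025
gripper_force: 51.0
clock: 20.55
ee_pos: [0.442, -0.0323, 0.0931]
tcp_rot: [-3.14, -0.092, 0.002]
wrist_force: [-6.8, 1.6, 11.6]
opening: 0.0248
gripper_force: 51.1
```

```bash
python3 - <<'E'
from h import *
np.set_printoptions(precision=4,suppress=True)
d,D,o,W,s=wrist(); print(s["ee_pos"],s["wrist_force"])
save("w5",d["image"])
a=W-np.array([.5377,-.0257,0]); c,sn=np.cos(.055),np.sin(.055)
X=a[...,0]*c+a[...,1]*sn; Y=-a[...,0]*sn+a[...,1]*c; Z=W[...,2]
for x in range(-120,120,12):
    m=(d["range_z"]>0)&(abs(X*1000-x)<4)&(abs(Y)<.006)&(Z<.2); print(x,m.sum(),np.round(1000*np.percentile(Z[m],[50,95]),1) if m.any() else '')
E
```

```text
[ 0.442  -0.0323  0.0931] [-6.8469  1.6284 11.5862]
-120 0 
-108 203 [110.1 111.6]
-96 469 [111.4 112.5]
-84 3580 [161.5 172.6]
-72 587 [110.8 112. ]
-60 659 [111.2 112.5]
-48 741 [111.5 112.7]
-36 671 [104.3 108.2]
-24 706 [106.2 107.8]
-12 691 [107. 108.]
0 667 [106.9 108. ]
12 454 [107. 108.]
24 0 
36 0 
48 0 
60 0 
72 0 
84 0 
96 0 
108 0
```

View pics/w5.png

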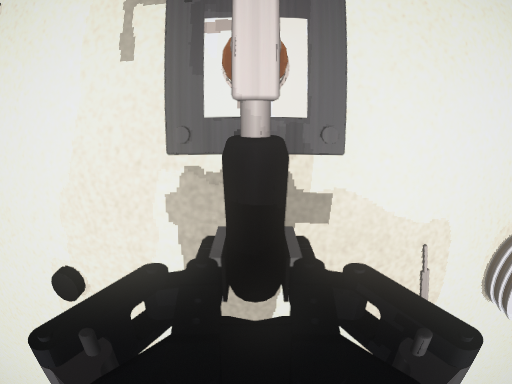

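The lever is level: the black grip at (255,215) lies flat, top at z ≈ 0.112, over the vial at (255,60). The pads crept a little on the grip, so I'll firm up the grip and push slightly.

```bash
python3 -m creep '{"moves":[[0.1,[0,0,0],0],[0.1,[0,0,0],0],[0.1,[0,0,-0.001],0],[0.1,[0,0,-0.002],0],[0.1,[0,0,-0.002],0],[0.1,[0,0,-0.002],0]]}' 100; python3 -m creep '{"moves":[[0.1,[0,0,-0.001],0],[0.1,[0,0,-0.001],0],[0.1,[0,0,-0.001],0],[0.1,[0,0,-0.001],0],[0.1,[0,0,-0.001],0]]}'
```

```text
clock: 21.2
ee_pos: [0.4419, -0.0323, 0.0917]
tcp_rot: [-3.14, -0.092, 0.003]
wrist_force: [-8.5, 1.9, 16.7]
opening: 0.0238
gripper_force: 97.5
clock: 21.7
ee_pos: [0.4418, -0.0323, 0.091]
tcp_rot: [-3.14, -0.092, 0.003]
wrist_force: [-9.1, 2.4, 19.6]
opening: 0.0239
gripper_force: 97.8
```

```bash
python3 -m creep '{"moves":[[0.1,[0,0,0],0],[0.1,[0,0,0],0],[0.1,[0,0,0],0],[0.1,[0,0,0],0],[0.1,[0,0,0],0],[0.1,[0,0,0],0],[0.1,[0,0,0],0],[0.1,[0,0,0],0],[0.1,[0,0,0],0],[0.1,[0,0,0],0]]}'
python3 - <<'E'
from h import *
d,D,o,W,s=wrist(); print(s["ee_pos"],s["wrist_force"])
a=W-np.array([.5377,-.0257,0]); c,sn=np.cos(.055),np.sin(.055)
X=a[...,0]*c+a[...,1]*sn; Y=-a[...,0]*sn+a[...,1]*c; Z=W[...,2]
for x in (-108,-96,-72,-60,-48,-12,0,12):
    m=(d["range_z"]>0)&(abs(X*1000-x)<4)&(abs(Y)<.006)&(Z<.13); print(x,np.round(1000*np.percentile(Z[m],[50,95]),1))
q=eyes.read_camera("scene"); W=cloud(q); im=q["image"].astype(int)
P=W[(im[...,0]>1.6*im[...,1]+15)&(W[...,2]>.1)&(np.hypot(W[...,0]-.58,W[...,1]-.06)<.06)]; print("catch",len(P),P.min(0),P.max(0))
E
```

```text
clock: 22.7
ee_pos: [0.4418, -0.0323, 0.091]
tcp_rot: [-3.14, -0.092, 0.003]
wrist_force: [-8.9, 1.1, 19.0]
opening: 0.0242
gripper_force: 97.8
[ 0.44182292 -0.03227818  0.09100806] [-8.86009815  1.14164985 19.02566062]
-108 [107.8 109.4]
-96 [109.2 110.3]
-72 [108.9 110. ]
-60 [109.5 110.7]
-48 [109.7 111. ]
-12 [105.6 106.8]
0 [105.8 106.9]
12 [105.9 106.9]
catch 231 [0.55646015 0.02336527 0.17449279] [0.61928388 0.07321737 0.19578217]
```

```bash
python3 -c "
from station import manip; print(manip.sign_off())"
```

```text
the job is handed in; nothing more can be done
None
```

I stood the vial in the nest, swung the catch fully forward and handed in with the lever held level on its stop at a steady 19 N; I did not measure the stopper's depth itself, and no verdict came back.

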